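# Trip test of the earth-leakage breaker on the clean bench

## Task

Do the routine trip test of the earth-leakage breaker on the sloping power console: press its test button with fingertip force, so that its lever drops to the half-way tripped position, and let the button come back out. Then reset the breaker as moulded-case breakers are reset: press the lever all the way down to re-cock it, and lift it right up until it latches and stays up when you let go. Leave the other two breakers switched on and do not disturb the glassware and tools around the console.

Things in the scene. Friction and masses are not known exactly. Their poses are not given: they have to be found in the camera images.
- console: Fixed grey power console, 230 mm deep (x), 300 wide (y), 117 high; origin at its underside's centre, z up. Its panel, on the -x side, rises at 22 degrees towards +x, from 45 mm high at x = -115 to 116 mm at x = 61; behind it a level ledge 117 mm high. Three equal dark moulded-case breakers stand in the panel, 80 mm apart in y (any order).
- test_breaker: The earth-leakage breaker, the only one with a round button: dark case 75 mm wide, 120 long up the slope, its face 20 mm proud of the panel and parallel to it. Origin on the panel under the face's centre; frame upright (z up, x to the console's back, y left), yaw only. In it, u = (cos 22, 0, sin 22) points up the slope, n = (-sin 22, 0, cos 22) out of the face; face centre 20 mm along n.
- test_breaker_pivot (a point): On the hinge axis (along y) of the test breaker's lever, mid-width of the lever: 12 mm up the slope from the face's centre and 6 mm below the face. A round hub of 12.5 mm radius, 20 mm wide, surrounds it; a rim 3 mm high, 34 mm wide outside and 26 inside, runs round the lever from u = -29 to +49 mm.
- test_lever (a joint): Lever, rad. 0 = up, latched: leans 0.55 rad from n towards u; grows as it drops (lean = 0.55 - value). 0.5 = tripped, sprung there both ways (0.5 N m/rad); stops at 0.90 and -0.09. Latched, it cannot be pulled down. After a trip it latches only if first pushed past 0.87 (re-cocks; springs back if let go), then lifted to the top stop; then rests near 0.03. Lifting takes 8 to 10 N at its end.
- test_lever_tip (a point): Centre of the end of the test breaker's lever: a straight grey blade 20 mm wide (along y), 10 mm thick, its end 45 mm from the hinge axis, 26 mm beside it free on either side.
- test_button (a joint): Test button, m pressed in along -n: 0 = out, 0.0075 = fully in; springs back. It needs about 5 N; the lever drops when it is pressed 0.004 to 0.005 deep, fully in is sure.
- test_button_top (a point): Centre of the test button's top, a grey round button 18 mm across, 11 mm proud of the face, 42 mm down the slope from the face's centre and 18 mm to the left (+y). Pressing direction is -n.
- lever_a (a joint): Lever of one ordinary breaker (no button), same shape and angles: 0 = up, on; 0.90 = down. Moves with friction and stays where left. Must stay up.
- lever_b (a joint): Lever of the other ordinary breaker, as lever_a.
- lever_a_tip (a point): Centre of the end of lever_a.
- lever_b_tip (a point): Centre of the end of lever_b.
- medium_bottle_a: Loose amber bottle of medium with a foil cap, 72 mm across, 150 mm high, left of the console; origin at the centre of its underside, z up.
- medium_bottle_b: Same kind of bottle, right of the console.
- beaker: Loose glass beaker, 64 mm across, 90 mm high, right of the console; origin at the centre of its underside.
- culture_dish: Loose closed glass culture dish, 90 mm across, 16 mm high, in front of the console; origin at the centre of its underside.
- forceps: Loose steel forceps, 150 mm long (x), 8 mm high, lying in front of the console; origin at the middle of the underside.
- spirit_burner: Loose steel spirit burner with its cap on, 76 mm across, 82 mm high, left of the console; origin at the centre of its underside.
- cotton_jar: Small loose glass jar with a metal lid, 44 mm across, 45 mm high, on the console's ledge; origin at the centre of its underside.

How it is judged:
By the outcome, as a careful person would: the job done as asked, in the order asked, and still so for the second after the job is handed in, with the robot touching nothing.
It also fails if it takes over 53 s, if anything falls off the work surface, if the arm or the gripper's body presses on something with over 40 N, if the wrist force passes 120 N, or if a joint passes its speed limit or range.

## Robot

A 6-joint arm with a two-finger parallel gripper is mounted at the origin on the work surface. World frame = base frame: x ahead of the robot, y to its left, z up, the work surface at z = 0. Lengths are in m, angles in rad, forces in N, time in s.
With the tool pointing down it reaches from about 0.25 to 0.725 m from the base axis. Payload 4 kg.
Tool frame: the origin (TCP) lies between the finger pads; the fingertips stand 11 mm ahead of it and the grasp point (between the pads) lies 8 mm behind it (tcp_to_tips is the z of the fingertips in the tool frame, in m); z points along the fingers, y is the direction in which the jaws open and shut (so a half turn about z gives the same grasp; the last joint's range is limited). The gripper opens to 85 mm and grips with 20 to 120 N. Pads are 22 mm wide; open, the fingers measure 114 mm over their backs; the gripper's body (76 mm by 85 mm) begins 54 mm behind the grasp point. The pads swing forward as they close: fully open they stand 13 mm farther back than shut.
Start: joints at [-1.221, 0.241, 0.005, 1.335, 0, 1.571], TCP at [0.171, -0.47, 0.242] pointing down, gripper open.
Joint ranges: [-2.72, 2.72], [-1.05, 1.87], [-1.09, 1.28], [-1.99, 2.15], [-1.42, 1.44], [-3.14, 3.14]. Speed limits (rad/s): [2.79, 2.79, 3.14, 3.14, 3.14, 3.14].

## Interface

Orientations are given as a unit quaternion [x, y, z, w].
In Python, from workcell import * gives the robot as it stands.
- The arm moves only by the tool move_arm, never from a script. Its argument "moves" is a list that holds one entry, the list of rows, each a list of 7 numbers: the shift along the world's x, y, z in units of 500 mm (1.0 is 500 mm), then the turn, a rotation vector about the world's x, y, z in units of 30 degrees (1.0 is 30 degrees), then the closure, from -1 (fully open) to 1 (shut), so that 0 is half open. A call has 1 to 8 rows; each row shifts and turns the pose as measured when the row begins; what a row does not reach is not made up. A row lasts 1/12 s, in which the tool goes at most 41.7 mm and 7.16 degrees, less where a joint would pass 70% of its speed; a pose out of reach is approached as far as the arm can. A call with a number of a shift or a turn outside -1 to 1 is refused whole. A call with a gripper value outside its range is refused whole. The fingers move at their own pace and stop on an object; the grip force is fixed at half the most. Time passes only in rows, so rows that do not move let the fingers close. It gives the time, the measured TCP pose, the force and the opening at its end, in the units of the state.
- get_obs(): the state, without advancing time (a new reading comes with each control period).
- camera(name): name is "scene" or "top" or "wrist"; returns a dict with "pixels" (420x560x3 uint8, red, green, blue), "range_z" (420x560 float32, m along the optical axis (not along the pixel's ray), 0 where there is no reading), "fx", "fy", "cx", "cy" (pixels), "extrinsics" (4x4, takes a point from camera to world coordinates). Camera axes: x right, y down, z forward; pixel columns grow to the right and rows downward; lengths in m; the calibration is good to about 2 mm. A picture is of the moment at which its call begins.
- job_done(): hands the job in, once; it reports no verdict.
The state is a dict: "clock": time; "joint_pos": joint angles; "joint_vel": joint speeds; "tau": joint torques, N m; "eef_pos": TCP position; "tool_rot": TCP orientation; "ft_force": force on the tool from outside, world axes, zero at the start; "ft_torque": the same for the moment, N m; "grip_width": finger opening in m.
Only numpy, scipy, OpenCV 4.12 (cv2) and the standard library are available. Lean on these libraries where they do the work, as an engineer would, in place of code of your own. Each camera call takes 0.05 s, during which the arm holds its last target.

## Working session

There is one attempt and no reset: what is moved stays moved. The work goes in short steps, Python scripts to look and compute and a tool call to move; the robot and the scene stay as the last step left them, time stands still between calls to the robot, and variables do not carry over. Pictures are saved under pics/ and viewed, and the job is handed in when it is done.

Besides the shell and the picture viewer there is one more tool, called after ">>>" in YAML: its name, and indented under it one key for each argument. move_arm: Moves the arm, as the interface text tells. Shifts and turns lie within -1 to 1; 1 stands for 500 mm of shift or 30 degrees of turn. Its arguments: {"type":"object","properties":{"moves":{"type":"array","items":{"type":"array","items":{"type":"array","items":{"type":"number"}}}}},"required":["moves"]}

```bash
mkdir -p pics; ls
cat > h.py <<'E'
from workcell import *
import numpy as np, cv2
from scipy.spatial.transform import Rotation as R
def snap(n,f):
    c=camera(n); np.savez('pics/'+f+'.npz',**c); cv2.imwrite('pics/'+f+'.png',cv2.cvtColor(c['pixels'],cv2.COLOR_RGB2BGR)); return c
def load(f): return dict(np.load('pics/'+f+'.npz'))
def pt(c,u,v):
    z=c['range_z'][int(v),int(u)]; return (c['extrinsics']@[ (u-c['cx'])/c['fx']*z,(v-c['cy'])/c['fy']*z,z,1])[:3]
def proj(c,p):
    q=np.linalg.inv(c['extrinsics'])@np.append(p,1); return q[0]/q[2]*c['fx']+c['cx'],q[1]/q[2]*c['fy']+c['cy']
def crop(f,x0,y0,x1,y1,s,o):
    im=cv2.imread('pics/'+f+'.png')[y0:y1,x0:x1]; cv2.imwrite('pics/'+o+'.png',cv2.resize(im,None,fx=s,fy=s,interpolation=cv2.INTER_CUBIC))
E
python3 - <<'E'
from h import *
snap('scene','s0');snap('top','t0');print(get_obs())
E
```

```text
pics
{'clock': 0.1, 'joint_pos': array([-1.22101061e+00,  2.41354537e-01,  3.84333501e-03,  1.33521087e+00,
        2.69837458e-06,  1.57078891e+00]), 'joint_vel': array([ 0.0001732 , -0.00144958,  0.00440073, -0.00026869, -0.00127872,
        0.00066761]), 'tau': array([ 7.27245310e-05, -3.73137724e+01,  2.53009719e+01,  1.08453803e-02,
       -2.74269729e-05, -1.46910128e-05]), 'eef_pos': array([ 0.17115819, -0.46919976,  0.24148757]), 'tool_rot': array([ 9.84744086e-01,  1.74006203e-01, -1.66209973e-04, -9.48418003e-04]), 'ft_force': array([-0.32423728, -0.75484187, -0.01733817]), 'ft_torque': array([ 0.0242339 , -0.00121818,  0.02828163]), 'grip_width': 0.08548918342988648}
```

View pics/s0.png

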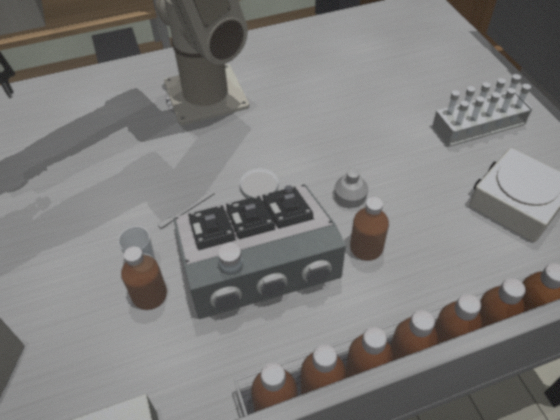

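View pics/t0.png

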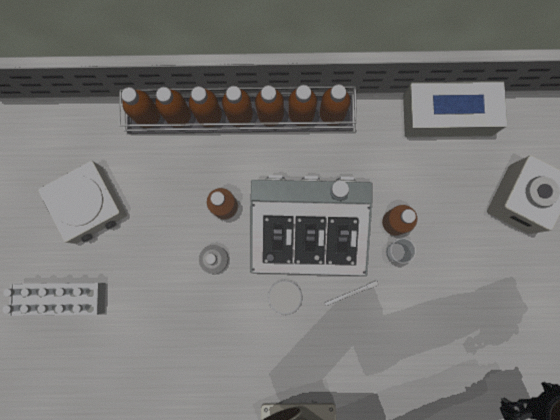

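The console is at around (310,230) in the top view. The leftmost breaker, with a round button near (270,258), looks like the test breaker. I'll enlarge that area to check.

Run:
```python
from h import *
crop('t0',240,170,380,285,5.5,'t0c'); crop('s0',165,170,350,320,4,'s0c')
c=load('t0')
print(c['fx'],c['cx'],c['extrinsics'])
for u,v in [(253,204),(369,204),(368,274),(251,274),(253,181),(371,181),(270,258),(310,270),(310,210),(286,297),(350,293)]: print(u,v,pt(c,u,v).round(4))
```

```text
496.692551162046 280.2476965999472 [[-0.01077673 -0.99367452  0.1117802   0.42977913]
 [-0.99988876  0.01186139  0.00904302  0.0255873 ]
 [-0.01031169 -0.11167031 -0.99369181  1.32765768]
 [ 0.          0.          0.          1.        ]]
253 204 [0.5995 0.1034 0.1159]
369 204 [ 0.5962 -0.1821  0.1144]
368 274 [ 0.4247 -0.1931  0.0011]
251 274 [4.28e-01 1.17e-01 1.00e-04]
253 181 [0.6568 0.1031 0.117 ]
371 181 [ 0.6753 -0.2096 -0.0033]
270 258 [0.467  0.0633 0.0944]
310 270 [ 0.4366 -0.0374  0.0487]
310 210 [ 0.584  -0.0371  0.1071]
286 297 [0.3672 0.0248 0.0118]
350 293 [ 0.3757 -0.1434  0.0071]
```

View pics/t0c.png

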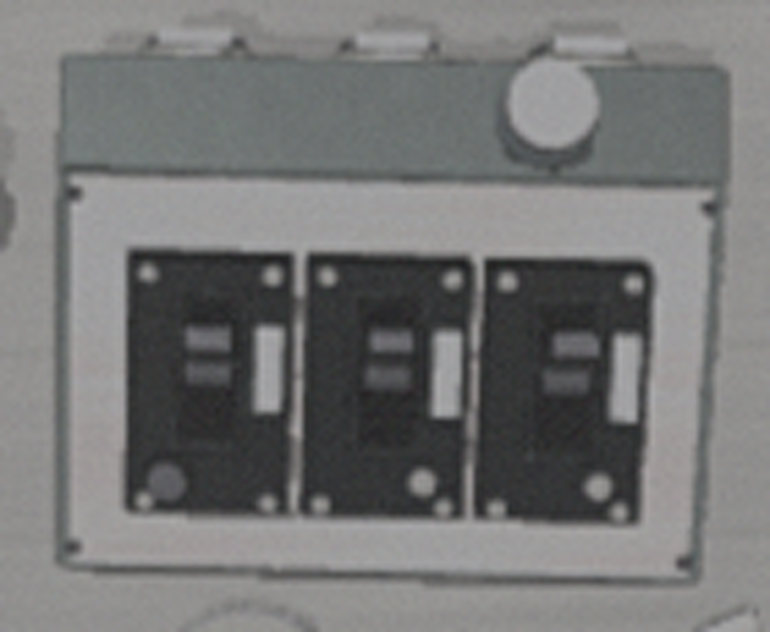

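View pics/s0c.png

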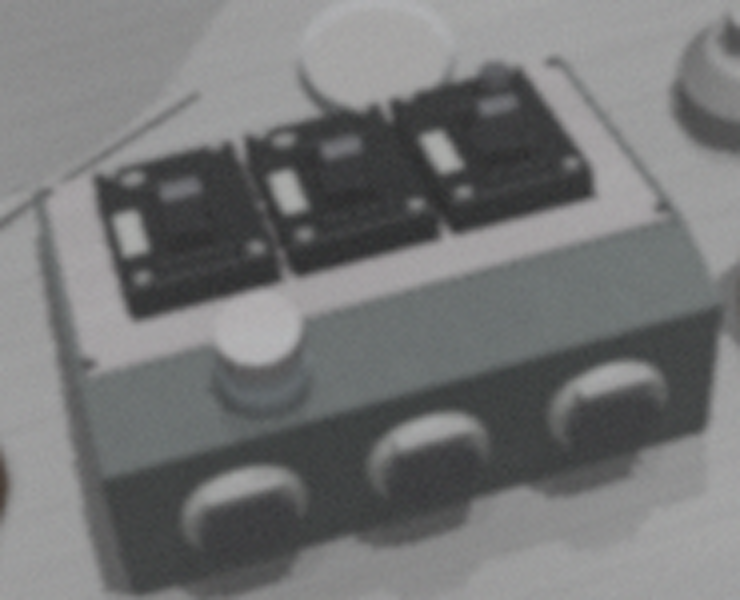

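The left breaker is the test one: it has a raised grey button at crop (165,482). The marks on the other two are flat white discs. Next I'll fit the pose from the face corners.

```bash
cat > fit.py <<'E'
from h import *
from scipy.optimize import least_squares
c=load('t0')
P=np.array([(130,250),(293,253),(127,512),(290,515),(308,255),(472,259),(300,515),(463,519),(486,261),(652,263),(475,519),(640,522)],float)/5.5+[240,170]-0.4
a=np.radians(22);u=np.array([np.cos(a),0,np.sin(a)]);n=np.array([-np.sin(a),0,np.cos(a)])
def model(p):
    x,y,yaw,s=p; Rz=R.from_euler('z',yaw).as_matrix(); out=[]
    for k in (80,0,-80):
        o=np.array([-.115,k/1000,.045])+s*u
        for du,dy in ((.06,.0375),(.06,-.0375),(-.06,.0375),(-.06,-.0375)):
            out.append(Rz@(o+du*u+.02*n+[0,dy,0])+[x,y,0])
    return np.array(out)
r=least_squares(lambda p:(np.array([proj(c,q) for q in model(p)])-P).ravel(),[.54,-.04,0,.09])
print(r.x,np.degrees(r.x[2]));print(r.fun.reshape(-1,2).round(2))
x,y,yaw,s=r.x;Rz=R.from_euler('z',yaw).as_matrix()
o=Rz@(np.array([-.115,.08,.045])+s*u)+[x,y,0]
print('breaker origin',o,'face',o+Rz@(.02*n),'button',o+Rz@(.031*n-.042*u+[0,.018,0]),'pivot',o+Rz@(.014*n+.012*u))
E
python3 fit.py
python3 - <<'E'
from h import *
c=load('t0')
print([pt(c,270+i,257+j).round(4) for i in(0,1) for j in (0,1)])
for q in [(262,222),(262,226),(275,255),(283,255),(275,221)]:print(q,pt(c,*q).round(4))
E
```

```text
[ 0.53369332 -0.03634934 -0.03246373  0.10580854] -1.8600345972379966
[[-0.87  0.78]
 [ 0.27  0.86]
 [-0.64 -0.64]
 [-0.3  -0.54]
 [-0.41  0.54]
 [ 0.6   0.44]
 [-0.12 -0.49]
 [ 0.27 -0.57]
 [ 0.12  0.12]
 [ 0.81  0.38]
 [ 0.09 -0.53]
 [ 0.17 -0.43]]
breaker origin [0.51940283 0.04415692 0.08463657] face [0.51191464 0.0444001  0.10318025] button [0.46945918 0.06378833 0.0976458 ] pivot [0.52528144 0.04396601 0.10211243]
[array([0.4693, 0.0631, 0.0985]), array([0.467 , 0.0633, 0.0944]), array([0.4694, 0.0607, 0.096 ]), array([0.467 , 0.0608, 0.0942])]
(262, 222) [0.5566 0.0824 0.0965]
(262, 226) [0.5471 0.0827 0.0917]
(275, 255) [0.4746 0.051  0.0867]
(283, 255) [0.4743 0.031  0.0883]
(275, 221) [0.5564 0.0495 0.1193]
```

```bash
cat >> h.py <<'E'
YAW=-0.0325
a=np.radians(22); RZ=R.from_euler('z',YAW).as_matrix()
U=RZ@[np.cos(a),0,np.sin(a)]; N=RZ@[-np.sin(a),0,np.cos(a)]; Y=RZ@[0,1,0]
def goal(sgn,tilt=0):
    z=-N; y=sgn*U; x=np.cross(y,z); return R.from_matrix(np.c_[x,y,z])
def delta(pos,sgn=1,rt=None):
    o=get_obs(); r=R.from_quat(o['tool_rot']); g=rt or goal(sgn)
    d=(np.array(pos)-o['eef_pos'])/.5; w=np.degrees((g*r.inv()).as_rotvec())/30
    nr=max(np.linalg.norm(d)/.08,np.linalg.norm(w)/.225)
    print('clock',o['clock'],'pos',o['eef_pos'].round(4),'F',o['ft_force'].round(1),'grip',round(o['grip_width'],4),'j',o['joint_pos'].round(2))
    print('shift',d.round(4),'turn',w.round(3),'rows',round(nr,2)); k=int(np.ceil(nr)); print('per row',(d/k).round(4),(w/k).round(4))
E
python3 - <<'E'
from h import *
for s in (1,-1): delta([.40,.0638,.26],s)
E
```

```text
clock 0.1 pos [ 0.1712 -0.4692  0.2415] F [-0.3 -0.8 -0. ] grip 0.0855 j [-1.22  0.24  0.    1.34  0.    1.57]
shift [0.4577 1.066  0.037 ] turn [-0.459 -0.633  2.24 ] rows 14.51
per row [0.0305 0.0711 0.0025] [-0.0306 -0.0422  0.1493]
clock 0.1 pos [ 0.1712 -0.4692  0.2415] F [-0.3 -0.8 -0. ] grip 0.0855 j [-1.22  0.24  0.    1.34  0.    1.57]
shift [0.4577 1.066  0.037 ] turn [ 0.695 -0.503 -3.678] rows 16.79
per row [0.0269 0.0627 0.0022] [ 0.0409 -0.0296 -0.2164]
```

>>> move_arm:
  moves:
    - [[0.03,0.071,0.01,-0.03,-0.042,0.149,-1],[0.03,0.071,0.01,-0.03,-0.042,0.149,-1],[0.03,0.071,0.01,-0.03,-0.042,0.149,-1],[0.03,0.071,0.01,-0.03,-0.042,0.149,-1],[0.03,0.071,0.01,-0.03,-0.042,0.149,-1],[0.03,0.071,0.01,-0.03,-0.042,0.149,-1],[0.03,0.071,0.01,-0.03,-0.042,0.149,-1],[0.03,0.071,0.01,-0.03,-0.042,0.149,-1]]

```text
clock: 0.77
eef_pos: [0.2902, -0.1781, 0.2731]
tool_rot: [0.875, 0.473, 0.074, 0.071]
ft_force: [1.0, 0.1, 0.6]
grip_width: 0.0856
```

>>> move_arm:
  moves:
    - [[0.03,0.071,0.0,-0.03,-0.042,0.149,1],[0.03,0.071,0.0,-0.03,-0.042,0.149,1],[0.03,0.071,0.0,-0.03,-0.042,0.149,1],[0.03,0.071,0.0,-0.03,-0.042,0.149,1],[0.03,0.071,0.0,-0.03,-0.042,0.149,1],[0.03,0.071,0.0,-0.03,-0.042,0.149,1]]

```text
clock: 1.27
eef_pos: [0.3795, 0.0458, 0.2747]
tool_rot: [0.723, 0.667, 0.129, 0.128]
ft_force: [1.0, -1.8, 0.2]
grip_width: 0.0123
```

Run:
```python
from h import *
delta([.42,.0638,.26]); snap('wrist','w1')
```

```text
clock 1.2667 pos [0.3795 0.0458 0.2747] F [ 1.  -1.8  0.2] grip 0.0123 j [ 0.18 -0.29 -0.49  1.01 -0.07  1.82]
shift [ 0.0811  0.036  -0.0293] turn [-0.034 -0.035  0.085] rows 1.17
per row [ 0.0405  0.018  -0.0147] [-0.017  -0.0174  0.0427]
```

View pics/w1.png

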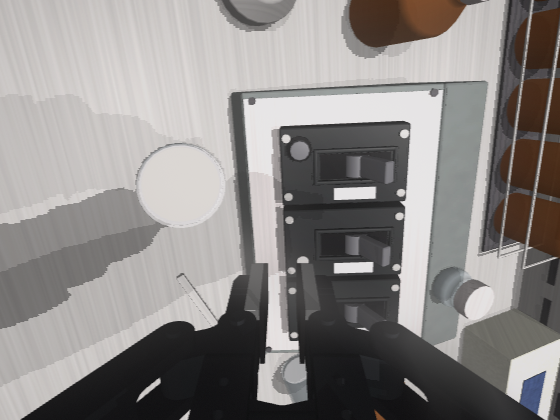

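The wrist view shows the test breaker at the top, with its button near (300,150) and its lever tip near (390,167). I'll refine from an enlarged crop.

Run:
```python
from h import *
crop('w1',265,110,425,230,5,'w1c')
c=load('w1')
for q in [(300,150),(298,148),(302,152),(330,135),(300,190),(390,190),(390,130)]:print(q,pt(c,*q).round(4))
o=np.array([.5194,.04416,.08464])
B=o+.031*N-.042*U+.018*Y; V=o+.014*N+.012*U
print('btn',B,proj(c,B)); T=V+.045*(np.sin(.55)*U+np.cos(.55)*N); print('tip',T,proj(c,T))
for du,dy in ((.06,.0375),(.06,-.0375),(-.06,.0375),(-.06,-.0375)): print(proj(c,o+.02*N+du*U+dy*Y))
```

```text
(300, 150) [0.4695 0.0653 0.0929]
(298, 148) [0.4673 0.0675 0.0938]
(302, 152) [0.4703 0.0637 0.0954]
(330, 135) [0.4996 0.0751 0.0945]
(300, 190) [0.4709 0.0248 0.0835]
(390, 190) [0.5503 0.0187 0.1163]
(390, 130) [0.5501 0.0755 0.1149]
btn [0.46945707 0.06379323 0.09764922] (np.float64(302.1659216435774), np.float64(152.40958920652173))
tip [0.53271164 0.04372722 0.14649706] (np.float64(395.10086224378085), np.float64(173.98120790991138))
(np.float64(414.94156336914784), np.float64(123.4982427031839))
(np.float64(409.6716834256894), np.float64(202.97069238112368))
(np.float64(281.25102957939447), np.float64(129.73807852598415))
(np.float64(285.00820983536744), np.float64(207.91208954034255))
```

View pics/w1c.png

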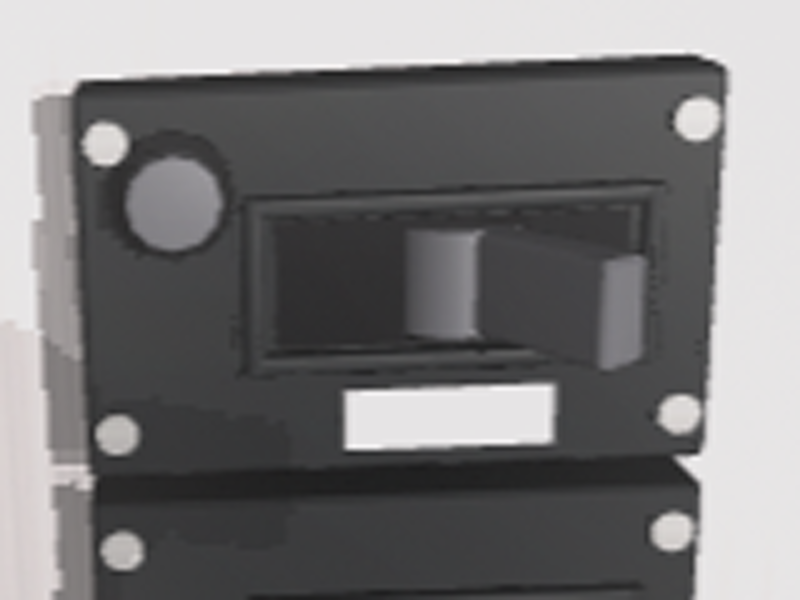

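```bash
cat > fit2.py <<'E'
from h import *
from scipy.optimize import least_squares
c=load('w1')
O=np.array([(725,63),(705,455),(76,87),(95,472),(174,203),(621,313)])/5+[265,110]-.4
def model(p):
    Rz=R.from_euler('z',p[3]).as_matrix();u=Rz@[np.cos(a),0,np.sin(a)]; n=Rz@[-np.sin(a),0,np.cos(a)]; y=Rz@[0,1,0];o=p[:3]
    L=[o+.02*n+du*u+dy*y for du,dy in ((.06,.0375),(.06,-.0375),(-.06,.0375),(-.06,-.0375))]
    return L+[o+.031*n-.042*u+.018*y, o+.014*n+.012*u+.045*(np.sin(.52)*u+np.cos(.52)*n)]
for free in (0,1):
  f=lambda p: (np.array([proj(c,q) for q in model(p if free else [p[0],p[1],.0846+(p[0]-.5194)*0+p[2]*0,p[3]])])-O).ravel()
  r=least_squares(f,[.519,.044,.0846,-.03],x_scale=[.01,.01,.01,.1]);print(r.x.round(4)); print(r.fun.reshape(-1,2).round(1).tolist(),c['fx'])
E
python3 fit2.py
```

```text
[ 0.5161  0.0467  0.0846 -0.0396]
[[2.6, -0.8], [1.0, 0.9], [-2.0, -0.2], [-2.3, 1.7], [-0.7, -0.5], [1.9, -0.2]] 369.0474601438894
[ 0.5209  0.0446  0.076  -0.0394]
[[0.5, 0.2], [-0.7, -0.3], [-0.1, 0.7], [-0.7, 0.4], [0.5, -0.3], [0.4, -0.6]] 369.0474601438894
```

```bash
cat >> h.py <<'E'
O0=np.array([.5195,.0445,.083])
def P(u,y,n): return O0+u*U+y*Y+n*N   # n from panel
E
python3 - <<'E'
from h import *
print(U,N,Y); delta(P(-.044,.018,.031+.011+.02))
E
```

```text
[ 0.92669423 -0.03012817  0.37460659] [-0.37440877  0.01217257  0.92718385] [0.03249428 0.99947192 0.        ]
clock 1.3167 pos [0.3811 0.0529 0.2748] F [2.2 2.8 0.6] grip 0.0048 j [ 0.19 -0.29 -0.49  1.01 -0.07  1.82]
shift [ 0.1499  0.0234 -0.3015] turn [-0.043 -0.032  0.057] rows 4.22
per row [ 0.03    0.0047 -0.0603] [-0.0085 -0.0063  0.0113]
```

>>> move_arm:
  moves:
    - [[0.03,0.005,-0.05,-0.009,-0.006,0.012,1],[0.03,0.005,-0.05,-0.009,-0.006,0.012,1],[0.03,0.005,-0.05,-0.009,-0.006,0.012,1],[0.03,0.005,-0.05,-0.009,-0.006,0.012,1],[0.02,0.004,-0.05,-0.009,-0.006,0.012,1],[0.01,0.0,-0.03,0,0,0,1],[0,0,0,0,0,0,1],[0,0,0,0,0,0,1]]

```text
clock: 1.98
eef_pos: [0.4564, 0.0731, 0.129]
tool_rot: [0.697, 0.691, 0.134, 0.136]
ft_force: [-0.2, -0.4, 0.5]
grip_width: 0.0001
```

Run:
```python
from h import *
delta(P(-.044,.018,.031+.011+.02)); snap('wrist','w2');crop('w2',80,30,480,330,2,'w2c')
```

```text
clock 1.9833 pos [0.4564 0.0731 0.129 ] F [-0.2 -0.4  0.5] grip 0.0001 j [ 0.21  0.02 -0.66  0.52 -0.08  1.77]
shift [-0.0007 -0.0171 -0.0099] turn [ 0.003 -0.    -0.046] rows 0.25
per row [-0.0007 -0.0171 -0.0099] [ 0.0028 -0.0003 -0.0459]
```

View pics/w2c.png

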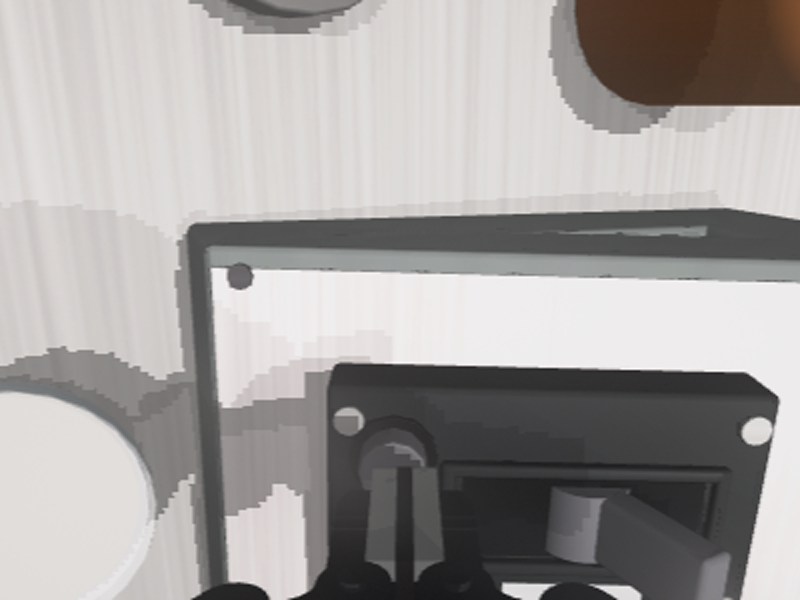

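Run:
```python
from h import *
c=load('w2'); crop('w2',230,200,480,330,3.2,'w2d')
o=get_obs(); r=R.from_quat(o['tool_rot'])
for k in (.011,.031): print(proj(c,o['eef_pos']+r.apply([0,0,k])))
print('btn top pred',proj(c,P(-.042,.018,.031)))
th=.52;print('tip',proj(c,P(.012+.045*np.sin(th),0,.014+.045*np.cos(th))))
for du,dy in ((.06,.0375),(.06,-.0375),(-.06,.0375),(-.06,-.0375)): print(proj(c,P(du,dy,.02)))
# depth check of face
for q in [(270,222),(310,230),(330,240),(380,240),(420,235),(300,225),(276,253),(274,249)]:
    p=pt(c,*q)-O0; print(q,(p@U).round(4),(p@Y).round(4),(p@N).round(4))
```

```text
(np.float64(279.5878606633062), np.float64(279.63201659752696))
(np.float64(279.8250354404756), np.float64(258.8027272787236))
btn top pred (np.float64(279.8115501078666), np.float64(270.17319336243395))
tip (np.float64(442.6246798419803), np.float64(330.5671522478574))
(np.float64(476.97104482676673), np.float64(230.4374394562519))
(np.float64(452.75286316459915), np.float64(349.98064652652226))
(np.float64(245.91027145549972), np.float64(225.591395476479))
(np.float64(246.9470123455027), np.float64(346.14995298576815))
(270, 222) -0.0476 0.0387 0.0171
(310, 230) -0.0265 0.0349 0.0178
(330, 240) -0.0157 0.0296 0.0182
(380, 240) 0.0108 0.0301 0.018
(420, 235) 0.031 0.0341 0.0194
(300, 225) -0.0319 0.0377 0.0181
(276, 253) -0.0441 0.0268 0.0296
(274, 249) -0.0452 0.0276 0.0267
```

View pics/w2d.png

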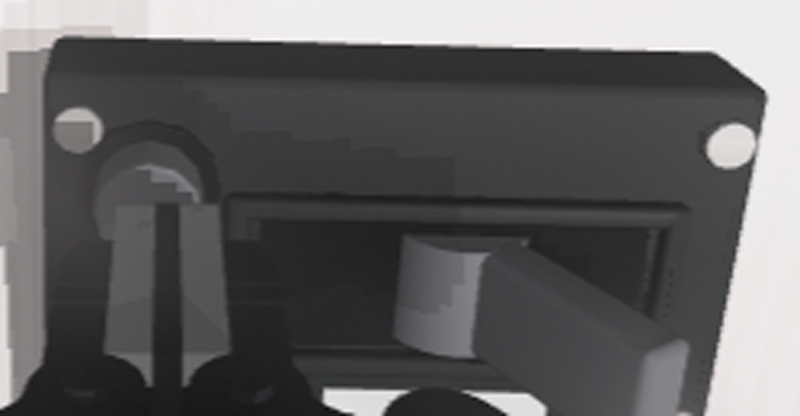

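```bash
cat >> h.py <<'E'
O0=O0-.001*U-.002*N
def st():
    o=get_obs(); p=o['eef_pos']-O0; print(o['clock'],'u,y,n mm',(p@U*1e3).round(1),(p@Y*1e3).round(1),(p@N*1e3).round(1),'F u,y,n',(o['ft_force']@np.c_[U,Y,N]).round(1),'grip',o['grip_width'].round(4))
E
python3 - <<'E'
from h import *
st(); delta(P(-.045,.018,.046)); print('1mm N',N/500)
E
```

```text
Traceback (most recent call last):
  File "h.py", line 28, in st
    o=get_obs(); p=o['eef_pos']-O0; print(o['clock'],'u,y,n mm',(p@U*1e3).round(1),(p@Y*1e3).round(1),(p@N*1e3).round(1),'F u,y,n',(o['ft_force']@np.c_[U,Y,N]).round(1),'grip',o['grip_width'].round(4))
                                                                                                                                                                                ^^^^^^^^^^^^^^^^^^^^^
AttributeError: 'float' object has no attribute 'round'
```

```bash
sed -i "s/o\['grip_width'\].round(4)/round(o['grip_width'],4)/" h.py
python3 - <<'E'
from h import *
st(); delta(P(-.045,.018,.046)); print('1mm N',N/500)
E
```

```text
2.0333 u,y,n mm -41.1 26.5 68.9 F u,y,n [-0.3 -0.2 -0.1] grip -0.0001
clock 2.0333 pos [0.4563 0.0731 0.1292] F [-0.2 -0.2 -0.2] grip -0.0001 j [ 0.21  0.02 -0.66  0.52 -0.08  1.77]
shift [ 0.0094 -0.0173 -0.0453] turn [ 0.003 -0.    -0.046] rows 0.62
per row [ 0.0094 -0.0173 -0.0453] [ 0.0028 -0.0001 -0.0457]
1mm N [-7.48817543e-04  2.43451423e-05  1.85436771e-03]
```

>>> move_arm:
  moves:
    - [[0.0,-0.017,0.0,0.0,0.0,-0.045,1],[0.005,0,-0.023,0,0,0,1],[0.005,0,-0.022,0,0,0,1],[0,0,0,0,0,0,1]]

```text
clock: 2.37
eef_pos: [0.4641, 0.0627, 0.1124]
tool_rot: [0.707, 0.68, 0.136, 0.141]
ft_force: [-0.3, -0.6, 1.2]
grip_width: 0.0
```

Run:
```python
from h import *
st(); delta(P(-.045,.018,.042)); snap('wrist','w3');crop('w3',80,130,480,330,2,'w3c')
st()
```

```text
2.3667 u,y,n mm -39.9 16.4 50.2 F u,y,n [ 0.1 -0.6  1.2] grip 0.0
clock 2.3667 pos [0.4641 0.0627 0.1124] F [-0.3 -0.6  1.2] grip 0.0 j [ 0.19  0.05 -0.69  0.45 -0.09  1.78]
shift [-0.0032  0.0033 -0.019 ] turn [0.    0.019 0.011] rows 0.24
per row [-0.0032  0.0033 -0.019 ] [0.0003 0.0191 0.0107]
2.4167 u,y,n mm -39.1 16.5 50.9 F u,y,n [-0.4 -0.8  0.2] grip -0.0001
```

View pics/w3c.png

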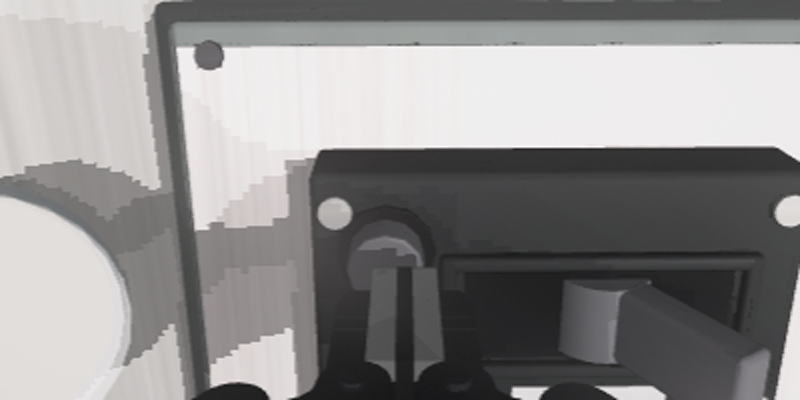

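The shut fingers are centred near crop (404,290), about 5 mm upslope of the button at (386,260). I'll shift downslope, then press.

>>> move_arm:
  moves:
    - [[-0.012,0.002,-0.005,0,0.02,0.01,1],[0.003,0,-0.006,0,0,0,1],[0.001,0,-0.004,0,0,0,1],[0,0,0,0,0,0,1]]

```text
clock: 2.75
eef_pos: [0.462, 0.0634, 0.1098]
tool_rot: [0.706, 0.682, 0.135, 0.139]
ft_force: [0.9, 0.5, -0.7]
grip_width: -0.0
```

Run:
```python
from h import *
st();print((O0-0).round(4), R.from_quat(get_obs()['tool_rot']).as_matrix()[:,2]@np.c_[U,Y,N])
```

```text
2.75 u,y,n mm -42.9 17.0 48.6 F u,y,n [ 0.5  0.5 -1. ] grip -0.0
[0.5193 0.0445 0.0808] [ 6.79378431e-03  6.55878341e-04 -9.99976707e-01]
```

>>> move_arm:
  moves:
    - [[-0.004,0.001,-0.008,0,0,0,1],[0.001,0,-0.006,0,0,0,1],[0,0,0,0,0,0,1]]

```text
clock: 3.0
eef_pos: [0.4609, 0.0641, 0.1031]
tool_rot: [0.705, 0.681, 0.136, 0.14]
ft_force: [-0.6, 0.2, -0.8]
grip_width: -0.0001
```

Run:
```python
from h import *
st()
```

```text
3.0 u,y,n mm -46.4 17.7 42.8 F u,y,n [-0.8  0.2 -0.6] grip -0.0001
```

Position is good: u is −46 and the tips are just above the button. Pressing along −n.

>>> move_arm:
  moves:
    - [[0.002,0,-0.005,0,0,0,1],[0.002,0,-0.005,0,0,0,1],[0,0,0,0,0,0,1]]

```text
clock: 3.25
eef_pos: [0.4629, 0.0641, 0.0978]
tool_rot: [0.705, 0.681, 0.136, 0.14]
ft_force: [-1.2, -0.6, 1.8]
grip_width: 0.0002
```

Run:
```python
from h import *
st()
```

```text
3.25 u,y,n mm -46.5 17.7 37.1 F u,y,n [-0.4 -0.6  2.1] grip 0.0002
```

>>> move_arm:
  moves:
    - [[0.002,0,-0.004,0,0,0,1],[0.001,0,-0.003,0,0,0,1],[0,0,0,0,0,0,1]]

```text
clock: 3.5
eef_pos: [0.4638, 0.0641, 0.0959]
tool_rot: [0.705, 0.682, 0.136, 0.14]
ft_force: [-3.8, 0.6, 5.0]
grip_width: 0.0003
```

Run:
```python
from h import *
st(); snap('wrist','w4');crop('w4',80,130,480,330,2,'w4c');st()
```

```text
3.5 u,y,n mm -46.4 17.8 35.1 F u,y,n [-1.7  0.5  6.1] grip 0.0003
3.55 u,y,n mm -46.3 17.8 35.0 F u,y,n [-2.9 -1.2 11.3] grip -0.0002
```

View pics/w4c.png

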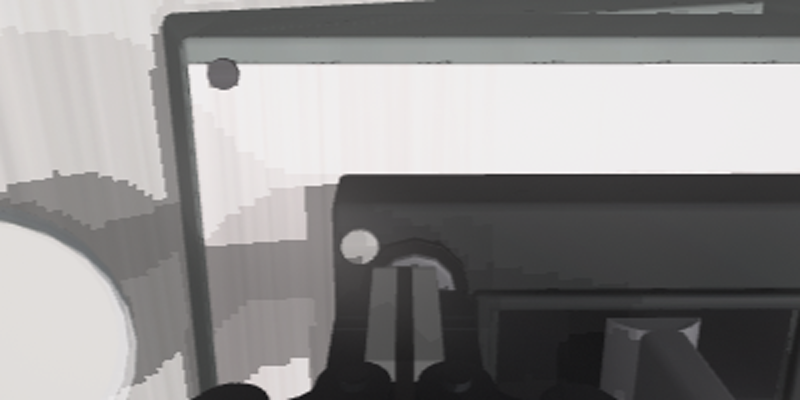

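Run:
```python
from h import *
snap('scene','s4');crop('s4',165,150,350,300,4,'s4c');st()
```

```text
3.6 u,y,n mm -46.3 17.8 34.9 F u,y,n [-4.1 -1.  15. ] grip 0.0
```

View pics/s4c.png

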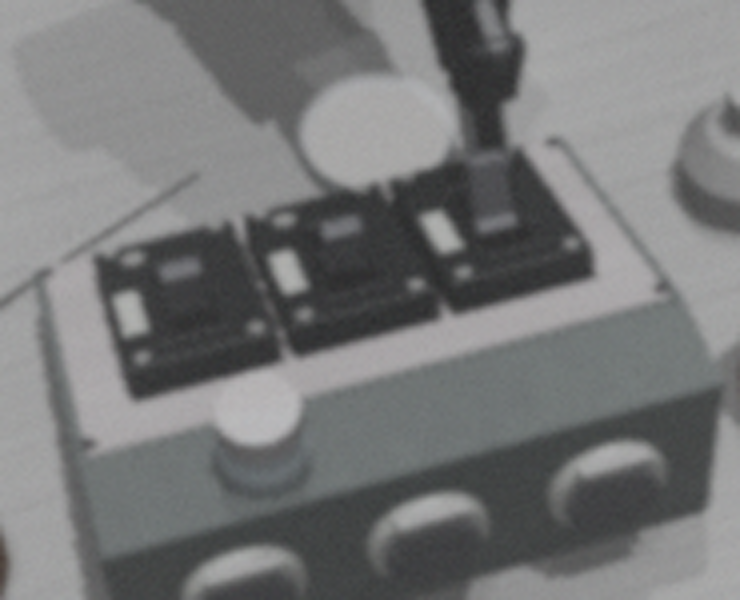

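The test lever now stands upright beside the two latched ones, so it has tripped. I'll retreat along n and partly open the jaws.

>>> move_arm:
  moves:
    - [[-0.008,0,0.02,0,0,0,1],[-0.015,0,0.037,0,0,0,1],[-0.015,0,0.037,0,0,0,0.2],[-0.005,0,0.03,0,0,0,0.2],[0,0,0,0,0,0,0.2],[0,0,0,0,0,0,0.2]]

```text
clock: 4.1
eef_pos: [0.4413, 0.0643, 0.1587]
tool_rot: [0.705, 0.682, 0.136, 0.139]
ft_force: [-0.4, -0.3, -0.0]
grip_width: 0.0344
```

Run:
```python
from h import *
st(); delta(P(.014,0,.095)); snap('wrist','w5');crop('w5',80,130,480,400,2,'w5c');st()
```

```text
4.1 u,y,n mm -43.7 17.3 101.7 F u,y,n [-0.4 -0.3  0.1] grip 0.0344
clock 4.1 pos [0.4413 0.0643 0.1587] F [-0.4 -0.3 -0. ] grip 0.0344 j [ 0.2  -0.06 -0.65  0.6  -0.09  1.79]
shift [ 0.1108 -0.0382  0.0308] turn [-0.003  0.015  0.002] rows 1.51
per row [ 0.0554 -0.0191  0.0154] [-0.0015  0.0074  0.0009]
4.15 u,y,n mm -43.4 17.3 101.6 F u,y,n [ 0.5 -0.5 -0. ] grip 0.034
```

View pics/w5c.png

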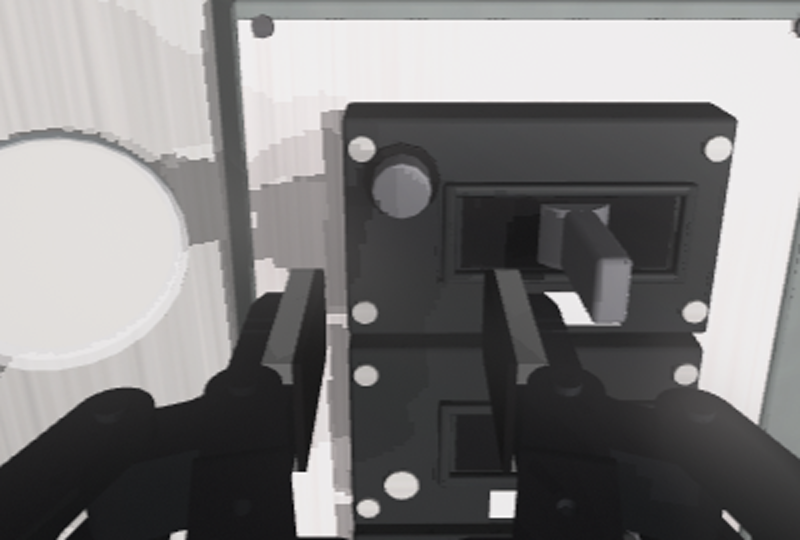

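The button is out again at crop (402,190) and the lever stands at half-way, with its end near (613,290). Next I'll move over the lever.

>>> move_arm:
  moves:
    - [[0.037,-0.013,0.01,0,0.005,0,0.2],[0.037,-0.013,0.01,0,0.005,0,0.2],[0.034,-0.012,0.01,0,0.005,0,0.2],[0,0,0,0,0,0,0.2],[0,0,0,0,0,0,0.2]]

```text
clock: 4.57
eef_pos: [0.4943, 0.0444, 0.1667]
tool_rot: [0.706, 0.684, 0.129, 0.133]
ft_force: [0.2, -0.5, 0.7]
grip_width: 0.0342
```

Run:
```python
from h import *
st(); delta(P(.014,0,.052)); c=snap('wrist','w6');crop('w6',80,150,480,420,2,'w6c');st()
print('tip',proj(c,P(.014,0,.059)))
```

```text
4.5667 u,y,n mm 9.1 -0.9 89.1 F u,y,n [ 0.4 -0.5  0.5] grip 0.0342
clock 4.5667 pos [0.4943 0.0444 0.1667] F [ 0.2 -0.5  0.7] grip 0.0342 j [ 0.12  0.04 -0.52  0.65 -0.06  1.72]
shift [ 0.037   0.0006 -0.065 ] turn [-0.001 -0.021 -0.001] rows 0.94
per row [ 0.037   0.0006 -0.065 ] [-0.0014 -0.0209 -0.0008]
4.6167 u,y,n mm 9.2 -0.8 89.2 F u,y,n [ 0.3  0.5 -1.3] grip 0.0345
tip (np.float64(290.681692749304), np.float64(257.776944562988))
```

View pics/w6c.png

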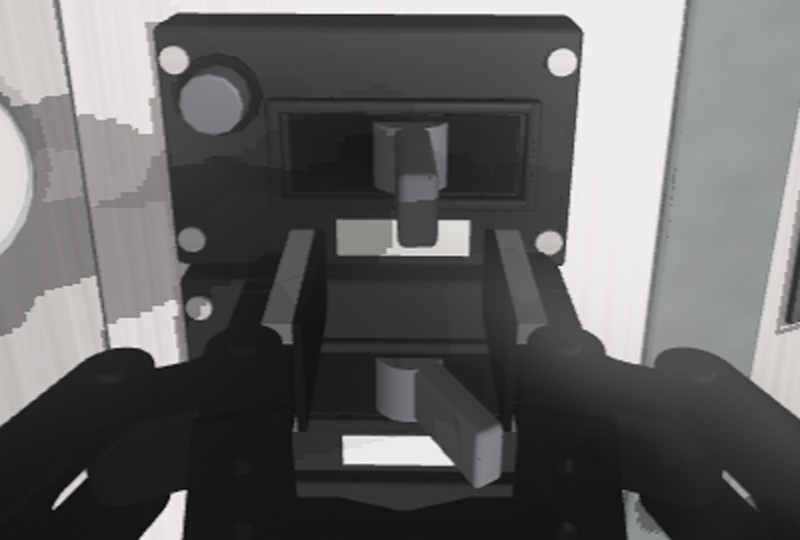

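The blade end is at crop (417,212) between the fingers, well centred with about 12 mm of room each side. Descending.

>>> move_arm:
  moves:
    - [[0.014,0.001,-0.023,0,-0.01,0,0.2],[0.013,0.0,-0.022,0,-0.01,0,0.2],[0.01,0,-0.02,0,0,0,0.2],[0,0,0,0,0,0,0.2],[0,0,0,0,0,0,0.2]]

```text
clock: 5.03
eef_pos: [0.5072, 0.046, 0.1283]
tool_rot: [0.705, 0.684, 0.13, 0.134]
ft_force: [0.2, -0.0, -0.5]
grip_width: 0.0342
```

Run:
```python
from h import *
st(); delta(P(.014,0,.052)); c=snap('wrist','w7');crop('w7',80,150,480,420,2,'w7c');st()
snap('scene','s7');crop('s7',165,150,350,300,4,'s7c')
```

```text
5.0333 u,y,n mm 6.5 1.1 48.7 F u,y,n [-0.  -0.  -0.6] grip 0.0342
clock 5.0333 pos [0.5072 0.046  0.1283] F [ 0.2 -0.  -0.5] grip 0.0342 j [ 0.12  0.11 -0.56  0.53 -0.06  1.71]
shift [ 0.0113 -0.0026  0.0118] turn [-0.    -0.016 -0.005] rows 0.21
per row [ 0.0113 -0.0026  0.0118] [-0.0004 -0.0163 -0.005 ]
5.0833 u,y,n mm 6.2 1.1 48.7 F u,y,n [-0.7 -0.1 -0.2] grip 0.0342
```

View pics/w7c.png

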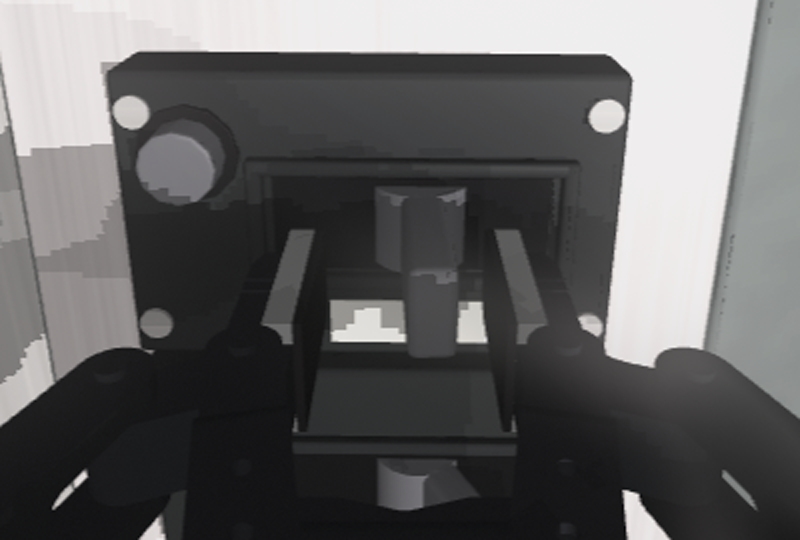

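View pics/s7c.png

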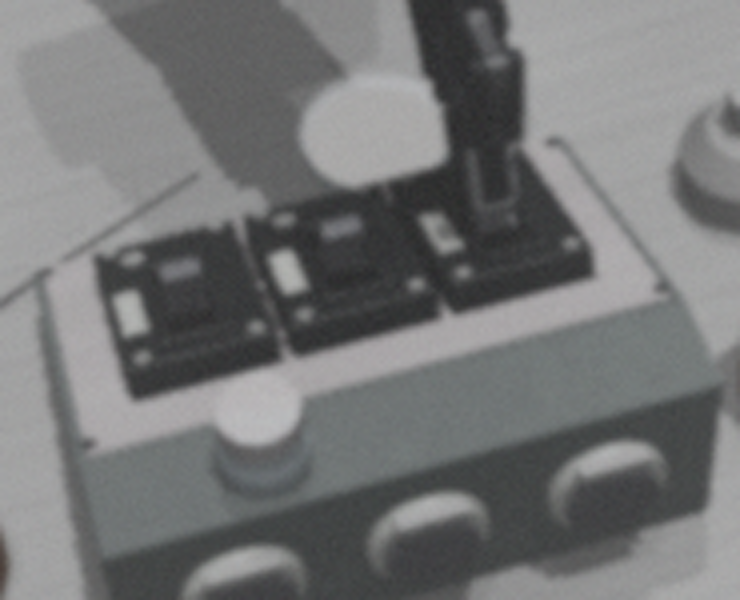

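Both fingers straddle the blade, seen at crop (432,310). Now pushing downslope in small steps.

>>> move_arm:
  moves:
    - [[-0.007,-0.001,-0.003,0,0,0,0.2],[-0.007,0,-0.003,0,0,0,0.2],[-0.006,0,-0.002,0,0,0,0.2],[0,0,0,0,0,0,0.2]]

```text
clock: 5.47
eef_pos: [0.4974, 0.0459, 0.1271]
tool_rot: [0.704, 0.684, 0.132, 0.136]
ft_force: [0.3, -0.4, 0.2]
grip_width: 0.0341
```

Run:
```python
from h import *
st()
```

```text
5.4667 u,y,n mm -3.0 0.7 51.1 F u,y,n [ 0.4 -0.4  0. ] grip 0.0341
```

>>> move_arm:
  moves:
    - [[-0.006,0,-0.005,0,0,0,0.2],[-0.006,0,-0.004,0,0,0,0.2],[0,0,0,0,0,0,0.2]]

```text
clock: 5.72
eef_pos: [0.4958, 0.046, 0.1267]
tool_rot: [0.704, 0.683, 0.137, 0.14]
ft_force: [2.7, -0.6, -0.4]
grip_width: 0.0343
```

Run:
```python
from h import *
st(); c=snap('wrist','w8');crop('w8',80,150,480,420,2,'w8c');st()
```

```text
5.7167 u,y,n mm -4.6 0.8 51.4 F u,y,n [ 2.3 -0.5 -1.4] grip 0.0343
5.7667 u,y,n mm -4.5 0.8 51.4 F u,y,n [ 2.3  0.1 -0.1] grip 0.0347
```

View pics/w8c.png

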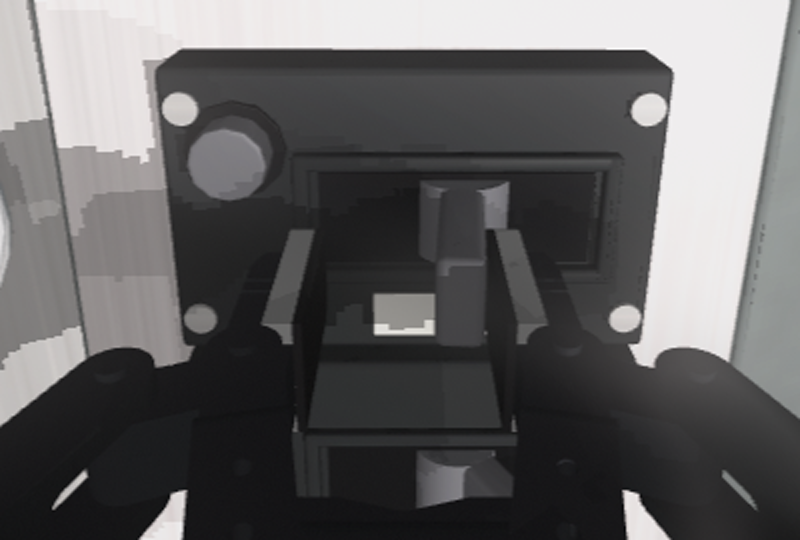

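Contact made: the upper finger touches the blade and reads 2.3 N. Pushing further.

>>> move_arm:
  moves:
    - [[-0.009,0,-0.006,0,-0.02,0,0.2],[-0.009,0,-0.006,0,-0.02,0,0.2],[0,0,0,0,0,0,0.2]]

```text
clock: 6.02
eef_pos: [0.4931, 0.0462, 0.1255]
tool_rot: [0.702, 0.68, 0.149, 0.152]
ft_force: [4.0, -0.3, -0.7]
grip_width: 0.034
```

Run:
```python
from h import *
st();delta(P(-.014,0,.05))
```

```text
6.0167 u,y,n mm -7.6 0.8 51.3 F u,y,n [ 3.5 -0.2 -2.1] grip 0.034
clock 6.0167 pos [0.4931 0.0462 0.1255] F [ 4.  -0.3 -0.7] grip 0.034 j [ 0.13  0.06 -0.65  0.44 -0.06  1.72]
shift [-0.011  -0.0013 -0.0072] turn [-0.004  0.087 -0.002] rows 0.39
per row [-0.011  -0.0013 -0.0072] [-0.0035  0.0869 -0.0021]
```

>>> move_arm:
  moves:
    - [[-0.012,0,-0.007,0,0.04,0,0.2],[-0.012,0,-0.007,0,0.04,0,0.2]]

```text
clock: 6.18
eef_pos: [0.4883, 0.0464, 0.1239]
tool_rot: [0.704, 0.681, 0.14, 0.143]
ft_force: [14.5, -2.3, 0.9]
grip_width: 0.0342
```

Run:
```python
from h import *
st();delta(P(-.014,0,.05))
```

```text
6.1833 u,y,n mm -12.7 0.9 51.6 F u,y,n [13.9 -1.8 -4.6] grip 0.0342
clock 6.1833 pos [0.4883 0.0464 0.1239] F [14.5 -2.3  0.9] grip 0.0342 j [ 0.13  0.07 -0.63  0.47 -0.06  1.72]
shift [-0.0014 -0.0018 -0.0039] turn [-0.004  0.036  0.   ] rows 0.16
per row [-0.0014 -0.0018 -0.0039] [-0.0044  0.0365  0.0002]
```

Force jumped to 14 N, which is consistent with reaching the lower stop. I'll press slightly more to be sure, then look.

>>> move_arm:
  moves:
    - [[-0.012,0,-0.006,0,0.02,0,0.2],[-0.012,0,-0.006,0,0.02,0,0.2]]

```text
clock: 6.35
eef_pos: [0.4872, 0.0468, 0.1252]
tool_rot: [0.705, 0.681, 0.14, 0.143]
ft_force: [11.0, -1.5, 1.5]
grip_width: 0.0343
```

Run:
```python
from h import *
st(); c=snap('wrist','w9');crop('w9',80,150,480,420,2,'w9c');st()
```

```text
6.35 u,y,n mm -13.2 1.2 53.2 F u,y,n [10.8 -1.1 -2.7] grip 0.0343
6.4 u,y,n mm -13.2 1.2 53.3 F u,y,n [11.  -0.4 -2.9] grip 0.0339
```

View pics/w9c.png

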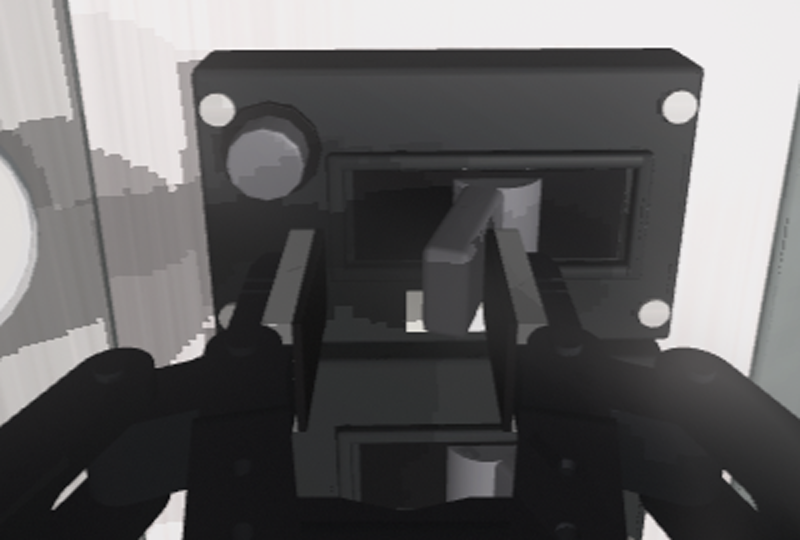

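>>> move_arm:
  moves:
    - [[-0.02,0,-0.013,0,0.02,0,0.2],[-0.024,0,-0.014,0,0.02,0,0.2]]

```text
clock: 6.57
eef_pos: [0.4859, 0.0472, 0.1256]
tool_rot: [0.705, 0.677, 0.148, 0.15]
ft_force: [22.2, -2.2, 2.9]
grip_width: 0.0341
```

Run:
```python
from h import *
st();delta(P(.03,0,.05))
```

```text
6.5667 u,y,n mm -14.3 1.6 54.1 F u,y,n [21.8 -1.5 -5.7] grip 0.0341
clock 6.5667 pos [0.4859 0.0472 0.1256] F [22.2 -2.2  2.9] grip 0.0341 j [ 0.14  0.05 -0.66  0.44 -0.07  1.73]
shift [ 0.085  -0.006   0.0255] turn [-0.007  0.078  0.011] rows 1.11
per row [ 0.0425 -0.003   0.0128] [-0.0035  0.0392  0.0057]
```

22 N with no further travel, so the lever is on the bottom stop and should be re-cocked. Now lifting upslope.

>>> move_arm:
  moves:
    - [[0.017,-0.002,0.003,0,0.02,0.004,0.2],[0.018,-0.001,0.002,0,0.02,0.003,0.2],[0.018,-0.001,0.002,0,0.02,0,0.2],[0.016,-0.001,0.003,0,0.01,0,0.2]]

```text
clock: 6.9
eef_pos: [0.5204, 0.0449, 0.1315]
tool_rot: [0.706, 0.682, 0.134, 0.136]
ft_force: [0.2, 0.4, 0.7]
grip_width: 0.0342
```

Run:
```python
from h import *
st();delta(P(.043,0,.045));c=snap('wrist','w10');crop('w10',80,150,480,420,2,'w10c');st()
```

```text
6.9 u,y,n mm 20.0 0.4 46.6 F u,y,n [0.5 0.4 0.6] grip 0.0342
clock 6.9 pos [0.5204 0.0449 0.1315] F [0.2 0.4 0.7] grip 0.0342 j [ 0.11  0.12 -0.53  0.53 -0.05  1.71]
shift [ 0.0438 -0.0023  0.0142] turn [-0.009  0.001  0.003] rows 0.58
per row [ 0.0438 -0.0023  0.0142] [-0.0088  0.0012  0.0026]
6.95 u,y,n mm 22.0 0.5 46.6 F u,y,n [2.3 0.2 0.3] grip 0.0339
```

View pics/w10c.png

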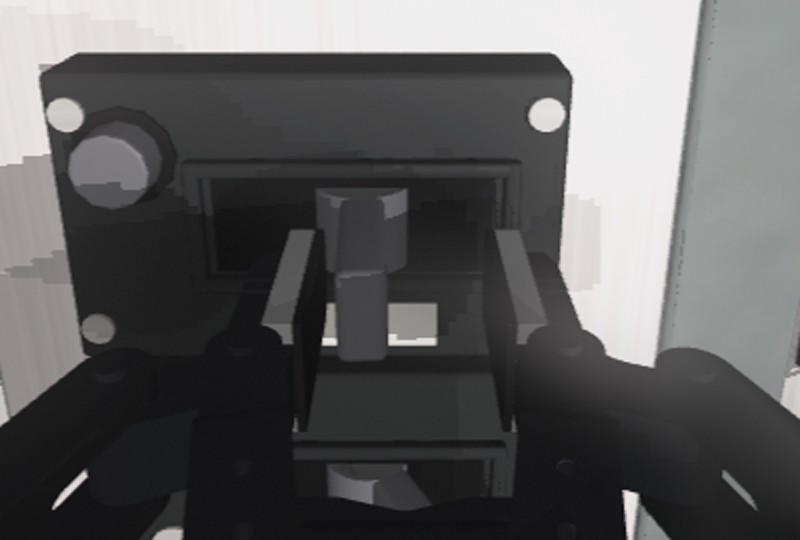

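>>> move_arm:
  moves:
    - [[0.011,-0.001,0.004,0,0,0,0.2],[0.011,-0.001,0.004,0,0,0,0.2],[0.011,0,0.003,0,0,0,0.2],[0.011,0,0.003,0,0,0,0.2]]

```text
clock: 7.28
eef_pos: [0.5298, 0.0439, 0.1302]
tool_rot: [0.707, 0.685, 0.123, 0.124]
ft_force: [-13.3, 0.1, 8.4]
grip_width: 0.0343
```

Run:
```python
from h import *
st();delta(P(.043,0,.045))
```

```text
7.2833 u,y,n mm 28.2 -0.3 41.9 F u,y,n [-9.2 -0.3 12.8] grip 0.0343
clock 7.2833 pos [0.5298 0.0439 0.1302] F [-13.3   0.1   8.4] grip 0.0343 j [ 0.11  0.16 -0.48  0.58 -0.04  1.7 ]
shift [ 0.0251 -0.0002  0.0168] turn [-0.009 -0.061 -0.001] rows 0.38
per row [ 0.0251 -0.0002  0.0168] [-0.0095 -0.0608 -0.0015]
```

The upward force of 13 N suggests the lower fingertip is resting on the hub. I'll raise along n by about 5 mm while continuing.

>>> move_arm:
  moves:
    - [[-0.003,0,0.009,0,-0.03,0,0.2],[0,0,0.005,0,-0.03,0,0.2]]

```text
clock: 7.45
eef_pos: [0.5245, 0.0437, 0.1341]
tool_rot: [0.706, 0.684, 0.131, 0.132]
ft_force: [-1.4, -0.7, -1.5]
grip_width: 0.0341
```

Run:
```python
from h import *
st();delta(P(.043,0,.048));c=snap('wrist','w11');crop('w11',80,150,480,420,2,'w11c');st()
```

```text
7.45 u,y,n mm 24.8 -0.6 47.5 F u,y,n [-1.8 -0.7 -0.8] grip 0.0341
clock 7.45 pos [0.5245 0.0437 0.1341] F [-1.4 -0.7 -1.5] grip 0.0341 j [ 0.11  0.13 -0.51  0.56 -0.05  1.7 ]
shift [0.0334 0.0002 0.0146] turn [-0.008 -0.019 -0.002] rows 0.46
per row [0.0334 0.0002 0.0146] [-0.0084 -0.0188 -0.0024]
7.5 u,y,n mm 24.5 -0.6 47.7 F u,y,n [-2.9  0.2  0.6] grip 0.0342
```

View pics/w11c.png

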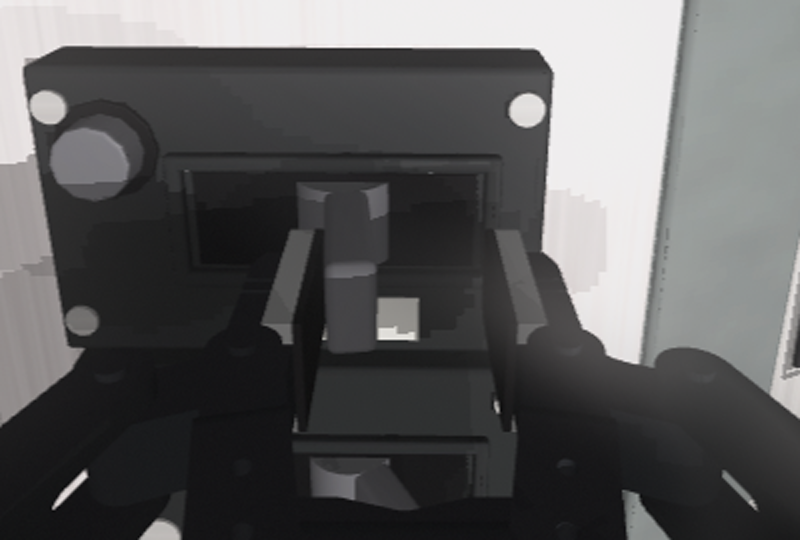

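>>> move_arm:
  moves:
    - [[0.012,0,0.007,0,-0.02,0,0.2],[0.012,0,0.007,0,-0.01,0,0.2],[0.012,0,0.007,0,-0.01,0,0.2]]

```text
clock: 7.75
eef_pos: [0.5306, 0.0435, 0.1366]
tool_rot: [0.705, 0.684, 0.13, 0.131]
ft_force: [-11.8, 0.9, -1.7]
grip_width: 0.0338
```

Run:
```python
from h import *
st();delta(P(.043,0,.048))
```

```text
7.75 u,y,n mm 31.4 -0.6 47.5 F u,y,n [-11.6   0.5   2.8] grip 0.0338
clock 7.75 pos [0.5306 0.0435 0.1366] F [-11.8   0.9  -1.7] grip 0.0338 j [ 0.11  0.14 -0.49  0.57 -0.05  1.7 ]
shift [0.0212 0.0006 0.0095] turn [-0.007 -0.023 -0.006] rows 0.29
per row [0.0212 0.0006 0.0095] [-0.0074 -0.0226 -0.006 ]
```

Force is now clean: 11.6 N along −u, as expected for lifting the lever. Continuing.

>>> move_arm:
  moves:
    - [[0.016,0,0.009,0,-0.02,0,0.2],[0.016,0,0.009,0,-0.01,0,0.2],[0.016,0,0.008,0,-0.01,0,0.2]]

```text
clock: 8.0
eef_pos: [0.5367, 0.0433, 0.137]
tool_rot: [0.706, 0.687, 0.123, 0.125]
ft_force: [-12.6, 0.6, -0.3]
grip_width: 0.034
```

Run:
```python
from h import *
st();delta(P(.043,0,.048));c=snap('wrist','w12');crop('w12',80,150,480,420,2,'w12c');st()
```

```text
8.0 u,y,n mm 37.2 -0.6 45.6 F u,y,n [-11.8   0.2   4.4] grip 0.034
clock 8.0 pos [0.5367 0.0433 0.137 ] F [-12.6   0.6  -0.3] grip 0.034 j [ 0.1   0.16 -0.46  0.6  -0.04  1.69]
shift [0.0089 0.0009 0.0088] turn [-0.006 -0.06  -0.011] rows 0.27
per row [0.0089 0.0009 0.0088] [-0.0063 -0.0604 -0.0113]
8.05 u,y,n mm 37.8 -0.6 45.5 F u,y,n [-11.8   0.9   1.3] grip 0.0341
```

View pics/w12c.png

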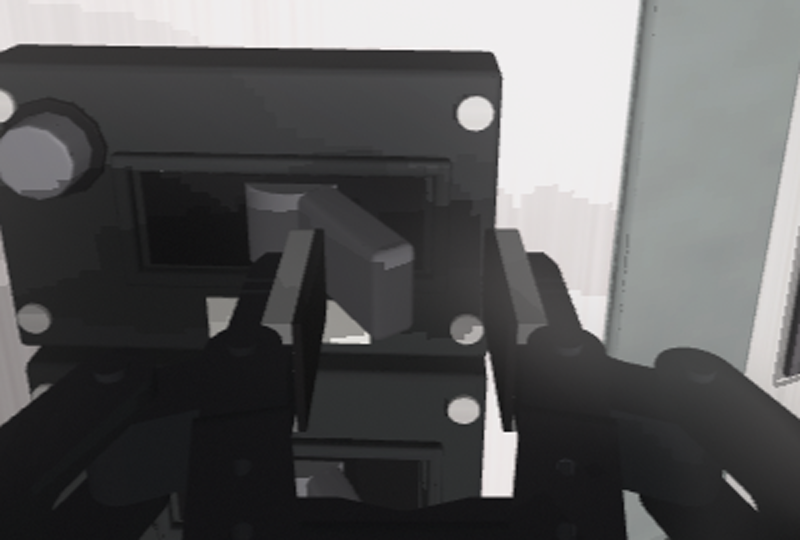

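The lever now leans well up, with its end near crop (392,260). Continuing until the force rises at the top stop.

>>> move_arm:
  moves:
    - [[0.016,0,0.011,0,-0.03,0,0.2],[0.016,0,0.009,0,-0.03,0,0.2]]

```text
clock: 8.22
eef_pos: [0.5377, 0.0433, 0.1366]
tool_rot: [0.705, 0.688, 0.122, 0.123]
ft_force: [-22.6, 1.7, 10.2]
grip_width: 0.0345
```

Run:
```python
from h import *
st();delta(P(.043,0,.048))
```

```text
8.2167 u,y,n mm 38.0 -0.6 44.8 F u,y,n [-17.2   0.9  17.9] grip 0.0345
clock 8.2167 pos [0.5377 0.0433 0.1366] F [-22.6   1.7  10.2] grip 0.0345 j [ 0.1   0.17 -0.45  0.61 -0.04  1.69]
shift [0.0069 0.001  0.0097] turn [-0.006 -0.068 -0.016] rows 0.31
per row [0.0069 0.001  0.0097] [-0.006  -0.0679 -0.0157]
```

>>> move_arm:
  moves:
    - [[0.02,0,0.009,0,-0.03,0,0.2],[-0.008,0,0,0,-0.03,0,0.2],[-0.01,0,0.0,0,0,0,0.2],[-0.008,0,0,0,0,0,0.2],[0,0,0,0,0,0,0.2]]

```text
clock: 8.63
eef_pos: [0.5236, 0.0435, 0.1365]
tool_rot: [0.704, 0.688, 0.125, 0.127]
ft_force: [0.2, -0.1, -0.6]
grip_width: 0.0341
```

Run:
```python
from h import *
st();c=snap('wrist','w13');crop('w13',80,150,480,420,2,'w13c');st()
```

```text
8.6333 u,y,n mm 24.8 -0.9 50.0 F u,y,n [-0.  -0.1 -0.6] grip 0.0341
8.6833 u,y,n mm 25.9 -0.8 50.2 F u,y,n [-0.  -0.3  0.3] grip 0.034
```

View pics/w13c.png

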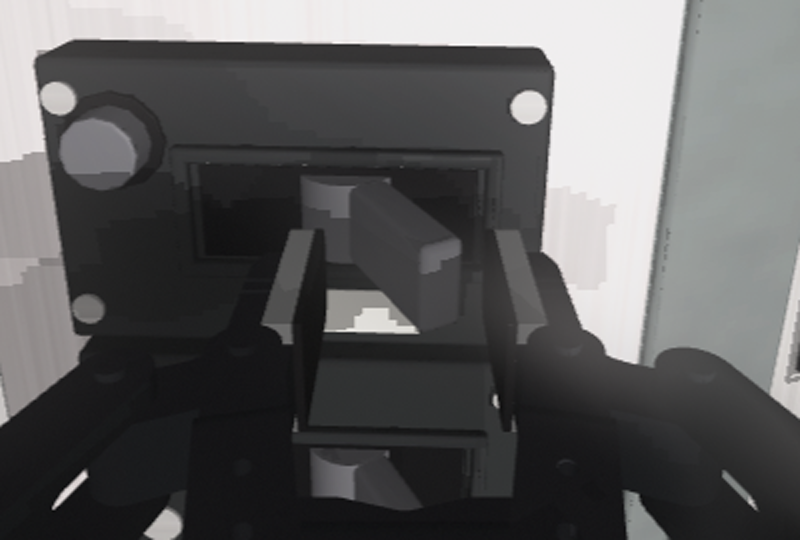

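The lever stays up with zero force on the tool. I'll withdraw straight along n, then away.

>>> move_arm:
  moves:
    - [[-0.006,0,0.02,0,0,0,0.2],[-0.01,0,0.03,0,0,0,0.2],[-0.013,0,0.036,0,0,0,0.2],[-0.02,0,0.06,0,0,0,0.2],[-0.03,0,0.07,0,0,0,0.2],[-0.06,0,0.05,0,0,0,0.2],[-0.05,-0.06,0,0,0,0,0.2],[-0.05,-0.06,0,0,0,0,0.2]]

```text
clock: 9.35
eef_pos: [0.4155, -0.0128, 0.2839]
tool_rot: [0.698, 0.69, 0.135, 0.134]
ft_force: [0.6, -1.5, 0.9]
grip_width: 0.0344
```

>>> move_arm:
  moves:
    - [[-0.02,-0.08,0,0,0,0,0.2],[-0.02,-0.08,0,0,0,0,0.2],[-0.02,-0.08,0,0,0,0,0.2],[-0.02,-0.08,0,0,0,0,0.2],[0,0,0,0,0,0,0.2],[0,0,0,0,0,0,0.2]]

```text
clock: 9.85
eef_pos: [0.3751, -0.1875, 0.2967]
tool_rot: [0.699, 0.685, 0.139, 0.15]
ft_force: [0.9, 0.2, 0.2]
grip_width: 0.0344
```

Run:
```python
from h import *
st();snap('top','t9');snap('scene','s9');crop('t9',240,170,380,285,5.5,'t9c');crop('s9',165,150,350,300,4,'s9c')
```

```text
9.85 u,y,n mm -45.7 -236.5 251.4 F u,y,n [ 0.9  0.3 -0.2] grip 0.0344
```

View pics/t9c.png

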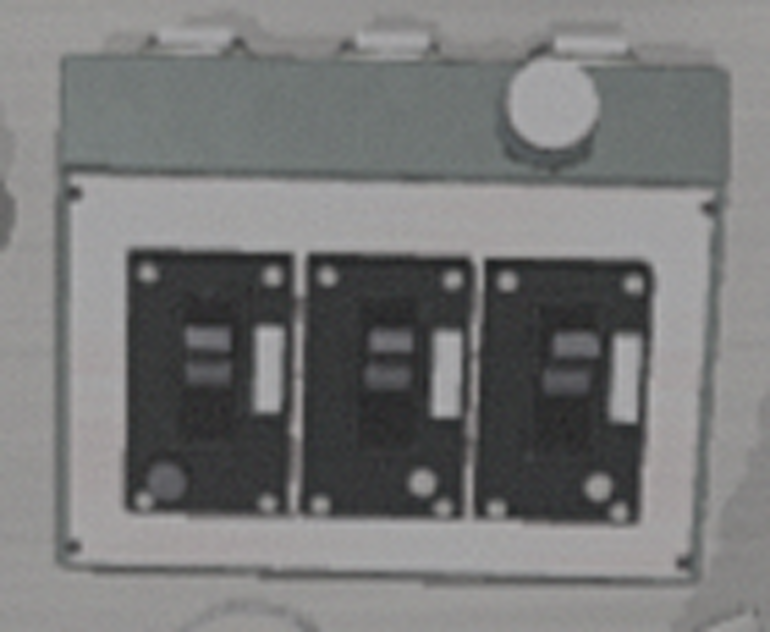

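View pics/s9c.png

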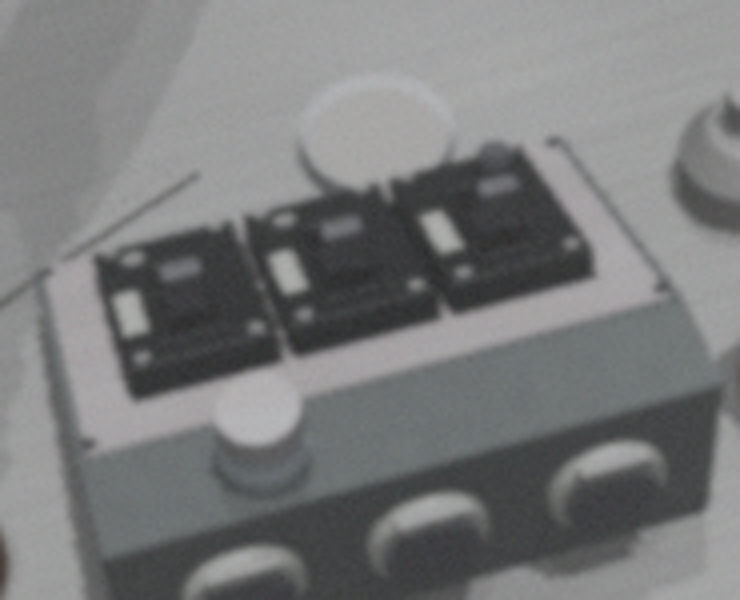

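View pics/t9.png

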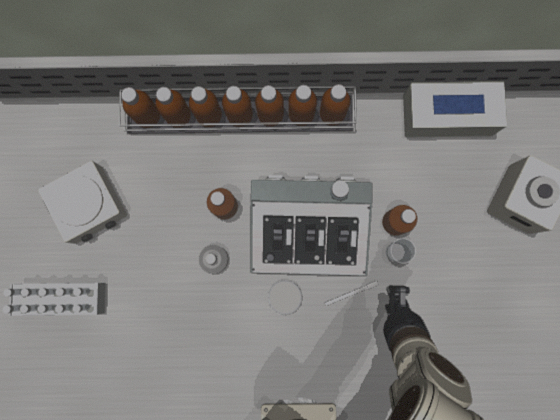

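All three levers are up in the same positions as at the start, the button is out at crop (165,482), and every loose item sits where it was. Handing in.

```bash
python3 -c "
from workcell import *
print(job_done())"
```

```text
the job is handed in; nothing more can be done
None
```

The earth-leakage breaker has been trip-tested and reset, and the job was handed in about 10 s into the 53 s limit.

- **Trip test:** I pressed the test button fully in with the shut fingertips, reaching about 15 N at the bottom. The lever dropped to half-way, and the next picture showed the button back out.
- **Reset:** With the jaws straddling the blade, I pushed the lever down until it stalled on the lower stop at 22 N. I then lifted it to the upper stop and backed off. It stayed up with no force on the tool.
- **One contact to note:** On the first lift the fingertip bore on something at about 13 N, probably the lever's hub. I raised the tool about 5 mm and finished the lift cleanly.
- **Final check:** The top and scene pictures show all three levers up and the button out. The glassware, forceps, burner and jar are where they started, and the arm is clear. No check disagreed, but the re-cock and latch were judged from forces and pictures only, since the joint values can't be read.

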